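# Fit the amber filter to the inspection lamp and lock its retaining ring

### The arm

A 7-joint arm with a two-finger parallel gripper is mounted at the origin on the work surface. World frame = base frame: x ahead of the robot, y to its left, z up, the work surface at z = 0. Lengths are in m, angles in rad, forces in N, time in s.
With the tool pointing down it reaches from about 0.425 to 0.925 m from the base axis. Payload 6.8 kg.
Tool frame: the origin (TCP) lies at the very end of the fingers, on their centre line; the grasp point (between the pads) lies grasp_offset behind it (grasp_offset is the distance from the TCP to the grasp point, in m); z points along the fingers, y is the direction in which the jaws open and shut (so a half turn about z gives the same grasp; the last joint's range is limited). The gripper opens to 85 mm and grips with 20 to 120 N. Pads are 22 mm wide; open, the fingers measure 114 mm over their backs; the gripper's body (76 mm by 85 mm) begins 54 mm behind the grasp point. The pads swing forward as they close: fully open they stand 13 mm farther back than shut.
Start: joints at [0.998, 0.477, 0.022, 1.555, -0.011, 1.109, -0.083], TCP at [0.303, -0.603, 0.231] pointing down, gripper open.
Joint ranges: [-2.96, 2.96], [-0.34, 2.1], [-1.41, 1.46], [0.24, 2.44], [-1.37, 4.51], [0.17, 1.92], [-2.96, 2.96]. Speed limits (rad/s): [2.39, 2.39, 3.14, 3.14, 3.14, 3.14, 3.14].

### API

Orientations are given as a unit quaternion [w, x, y, z].
In Python, from station import * gives the robot as it stands.
- The arm moves only by the shell command python3 -m handwheel 'ROWS' [FORCE]. ROWS is JSON, one flat list of numbers, 7 for each row, row after row: the shift along the world's x, y, z in cm, then the turn, a rotation vector about the world's x, y, z in degrees, then the opening, from 0 (shut) to 1 (fully open). In form: [tx, ty, tz, ax, ay, az, fingers, tx, ty, tz, ax, ay, az, fingers, ...]. A call has 1 to 8 rows; each row is the pose to reach, as a shift and turn from the pose measured when the call began; what a row does not reach only later rows make up. A row lasts 1/12 s, in which the tool goes at most 41.7 mm and 7.16 degrees, less where a joint would pass 70% of its speed; a pose out of reach is approached as far as the arm can. A call with a gripper value outside its range is refused whole. The fingers move at their own pace and stop on an object; FORCE is the grip in N (left out, the last holds). Time passes only in rows, so rows that repeat a pose let the fingers close. It gives the time, the measured TCP pose, the force and the opening at its end, in the units of the state.
- get_obs(): the state, without advancing time (a new reading comes with each control period).
- read_camera(name): name is "side" or "top"; returns the picture (400x640x3 uint8, red, green, blue); there is no depth.
- camera_info(name): a dict with "fx", "fy", "cx", "cy" (pixels), "k1" (the pictures are not rectified: a ray, as slopes to the right and down, at radius r is drawn at 1 + k1 r^2 times it, then the intrinsics apply), "R" (3x3) and "t" (3): a world point X has camera coordinates R X + t. Camera axes: x right, y down, z forward; pixel columns grow to the right and rows downward; lengths in m; the calibration is good to about 2 mm. A picture is of the moment at which its call begins. camera_info takes no time and is no camera call.
- hand_in(): hands the job in, once; it reports no verdict.
The state is a dict: "t": time; "q": joint angles; "joint_vel": joint speeds; "joint_torque": joint torques, N m; "eef_pos": TCP position; "tool_rot": TCP orientation; "contact_force": force on the tool from outside, world axes, zero at the start; "torque": the same for the moment, N m; "gripper_width": opening from 0.0 (shut) to 1.0 (fully open).
Only numpy, scipy, OpenCV 4.12 (cv2) and the standard library are available. Lean on these libraries where they do the work, as an engineer would, in place of code of your own. Each camera call takes 0.05 s, during which the arm holds its last target. There are 200 camera calls.

### The job

Drop the amber filter flat into the mouth of the inspection lamp, which lies face up on the bench. Then set the retaining ring down on the mouth with its two brass lugs in the gaps between the two red hooks, and turn it clockwise (seen from above) until the lugs lie fully under the hooks, so that it locks the filter in; let go of it there.

Things in the scene. Friction and masses are not known exactly. Their poses are not given: they have to be found in the camera images.
- amber_center (a point): Centre of the amber filter: disc 56 mm across, 16 mm thick, 60 g, black rim, orange glass, lying flat on a 6 mm thick cork pad (fixed). Discs with blue and green glass lie in one row with it, 100 mm apart along the pad; the row runs within 20 degrees of world x, so a grasp that closes along world y is free.
- ring_grip (a point): Middle of the retaining ring's brass grip bar (60 mm along x, 12 mm thick along y, 36 mm tall), on the ring's axis. Dark ring 104 mm wide with a hole; brass lugs at +x and -x reach 68 mm from the axis (26 wide, 6 thick). Flange: top 21, underside 27 mm below this point; below it a tapered collar, 82 to 66 mm wide, foot 36 mm below this point. 150 g. Same after a half turn.
- lamp: Inspection lamp, fixed face up in a stand 164 mm wide. Origin on its axis at bench height, z up. Red hooks on its +x and -x sides, 57 to 79 mm from the axis, 78 mm high, 48 mm wide. Under each a slot for a lug, 60 to 70 mm high, open inward and counter-clockwise (seen from above), with a stop wall at its clockwise end. Locked: ring x along lamp x; the stop lies some 5 degrees further.
- lamp_mouth (a point): Centre of the lamp's rim, 60 mm above the bench. Rim 92 mm wide inside, 100 outside; narrows within 10 mm to a 72 mm bore; floor (pale lens) 26.5 mm below the rim, where the filter rests. The ring goes in with its lugs 35 to 130 degrees counter-clockwise of the hooks, 60 is good; its flange rests on the rim (bar middle 27 mm above the rim), 5 mm side play, 4 mm up-down; turns freely.
Mind the look-alikes: they are no part of the job. Leave any pink look-alike of the part that bears amber_center alone. Leave any purple look-alike of the part that bears ring_grip alone.

How it is judged:
By the outcome, as a careful person would: the job done as asked, in the order asked, and still so for the second after the job is handed in, with the robot touching nothing.
It also fails if it takes over 48 s, if anything falls off the work surface, if the arm or the gripper's body presses on something with over 40 N, if the wrist force passes 120 N, or if a joint passes its speed limit or range.

## Working session

There is one attempt and no reset: what is moved stays moved. The work goes in short steps, Python scripts to look and compute and a shell command to move; the robot and the scene stay as the last step left them, time stands still between calls to the robot, and variables do not carry over. Pictures are saved under pics/ and viewed, on a budget of 10 in all, crops included, one or two more only if the job needs it, and the job is handed in when it is done.

```bash
mkdir -p pics
python3 - <<'E'
from station import *
import cv2
for n in("top","side"):
    cv2.imwrite(f"pics/{n}0.png",read_camera(n)[...,::-1])
    print(n,camera_info(n))
o=get_obs();print({k:o[k] for k in("t","eef_pos","tool_rot","gripper_width","contact_force")})
import station;print([x for x in dir(station) if x[0]!='_'])
try: print(grasp_offset)
except Exception as e: print(e)
E
```

```text
top {'fx': 372.1280540177504, 'fy': 372.1280540177504, 'cx': 321.96466130678454, 'cy': 197.62495905538472, 'k1': 0.025551181232101563, 'R': array([[-0.00819224, -0.99995315,  0.00515563],
       [-0.99609228,  0.00770699, -0.08798164],
       [ 0.08793778, -0.00585625, -0.99610875]]), 't': array([-0.07118552,  0.53446785,  0.88336204])}
side {'fx': 511.8966120037328, 'fy': 511.8966120037328, 'cx': 320.30614863338315, 'cy': 202.41402829368695, 'k1': 0.03704203220840733, 'R': array([[-0.92494472, -0.38009587, -0.00209703],
       [-0.19130703,  0.47028943, -0.86152741],
       [ 0.32844922, -0.79646405, -0.50770674]]), 't': array([0.47072209, 0.22901104, 1.06215575])}
{'t': 0.1, 'eef_pos': array([ 0.30232289, -0.60291631,  0.23042776]), 'tool_rot': array([-7.87331478e-04,  9.73114602e-01,  2.30319977e-01, -2.42906255e-04]), 'gripper_width': 0.9972440948696468, 'contact_force': array([-0.40186091,  0.77018128, -0.51455047])}
['PlanningError', 'camera_info', 'get_obs', 'grasp_offset', 'hand_in', 'read_camera']
0.0187
```

View pics/top0.png

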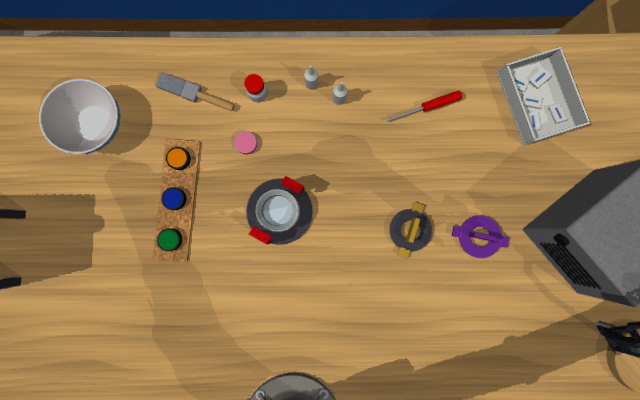

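View pics/side0.png

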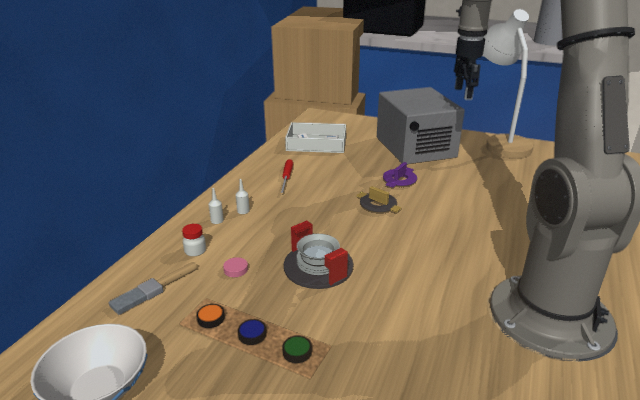

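The top view shows amber at (178,158), the lamp at (280,210) with hooks at (292,185) and (261,236), and the ring at (411,230) with lugs at (418,208) and (404,252). The pink disc at (245,142) and the purple ring at (480,237) are look-alikes. Next I'll enlarge the parts in both views.

```bash
cat > h.py <<'E'
from station import *
import numpy as np, cv2
from scipy.optimize import least_squares
def proj(n,X):
    c=camera_info(n);p=np.asarray(X)@np.array(c["R"]).T+c["t"]
    s=p[...,:2]/p[...,2:];s=s*(1+c["k1"]*(s**2).sum(-1,keepdims=True))
    return s*[c["fx"],c["fy"]]+[c["cx"],c["cy"]]
def atz(n,uv,z): # world point on plane z seen at uv
    r=least_squares(lambda p:proj(n,np.array([p[0],p[1],z]))-uv,[.6,0.]);return r.x
def crop(im,x,y,w,h,s):
    a=cv2.resize(im[y:y+h,x:x+w],None,fx=s,fy=s,interpolation=cv2.INTER_CUBIC)
    for k in range(0,w,10): cv2.line(a,(k*s,0),(k*s,4 if (x+k)%50 else 14),(255,255,255),1)
    for k in range(0,h,10): cv2.line(a,(0,k*s),(4 if (y+k)%50 else 14,k*s),(255,255,255),1)
    return a
E
python3 - <<'E'
from h import *
t=cv2.imread("pics/top0.png");s=cv2.imread("pics/side0.png")
a=np.zeros((600,800,3),np.uint8)
def put(i,X,Y): a[Y:Y+i.shape[0],X:X+i.shape[1]]=i
put(crop(t,240,170,80,80,5),0,0)      # lamp top
put(crop(t,380,195,60,70,5),400,0)
put(crop(t,160,140,40,40,5),0,400)
put(crop(s,280,220,80,40,4),220,400)
put(crop(s,350,180,60,40,4),560,400)
cv2.imwrite("pics/c1.png",a)
E
```

```text
(no output)
```

View pics/c1.png

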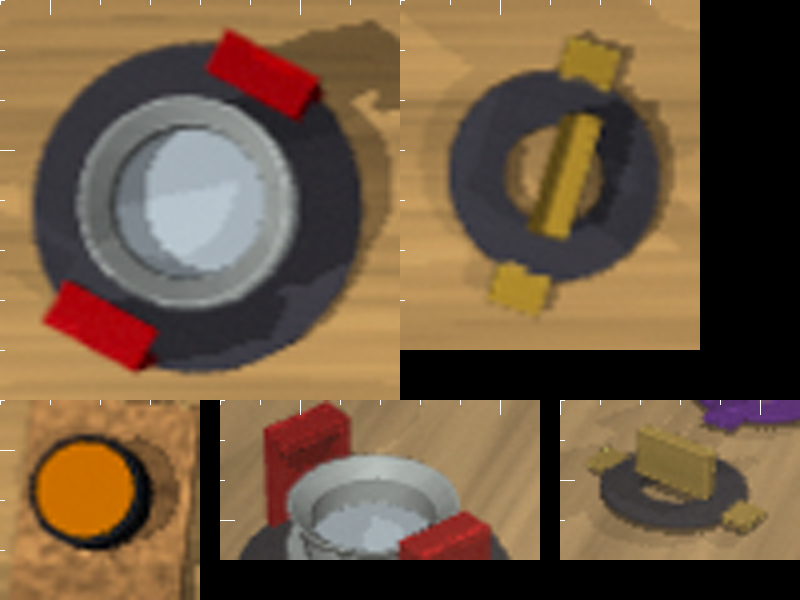

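Run:
```python
from h import *
T=lambda X,Y,x0,y0,s=5:np.array([x0+X/s-.4,y0+Y/s-.4])
am=atz("top",T(84.5,90.5,160,140),.022);print("amber",am,"side px",proj("side",[*am,.022]))
for p in((173,198),(169,239)):print("blue/green",atz("top",p,.022))
L=atz("top",T(187.5,201,240,170),.06);print("lamp",L)
ins=[atz("top",T(*p,240,170),.06) for p in((77,201),(298,201),(187,94),(187,308))];print("rim",ins)
a=lambda p,q:np.degrees(np.arctan2(*(p-q)[::-1]))
H=[atz("top",T(*p,240,170),.078) for p in((228,32),(320,84),(65,283),(158,330),(45,322),(137,368),(208,68),(305,120))]
print("hook tang",a(H[0],H[1]),a(H[2],H[3]),a(H[4],H[5]),a(H[6],H[7]))
R=atz("top",T(154.5,176.5,380,195),.013);print("ring",R)
l=[atz("top",T(*p,380,195),.015) for p in((192,62),(120,289))];print("lugs",l,(l[0]+l[1])/2,a(l[0],l[1]),np.linalg.norm(l[0]-l[1]))
b=[atz("top",T(*p,380,195),.054) for p in((187,114),(149,238))];print("bar",b,(b[0]+b[1])/2,a(*b))
print("side ring bar top ctr",proj("side",[*R,.054]),"lamp rim",proj("side",[*L,.06]))
print(get_obs()["tool_rot"])
from scipy.spatial.transform import Rotation as Ro
q=get_obs()["tool_rot"];M=Ro.from_quat(q[[1,2,3,0]]).as_matrix();print(M.round(3))
```

```text
amber [0.63500391 0.28018102] side px [209.70782136 311.61463219]
blue/green [0.5359213  0.28611882]
blue/green [0.43709087 0.29286963]
lamp [0.50300637 0.02956946]
rim [array([0.50342559, 0.08095797]), array([ 0.50259154, -0.02190668]), array([0.55319122, 0.02992525]), array([0.45334463, 0.02966287])]
hook tang 59.97540126090307 62.91016255095654 63.191100743532786 61.2964979508888
ring [ 0.45387871 -0.29148411]
lugs [array([ 0.50972886, -0.31104677]), array([ 0.39961116, -0.27261083])] [ 0.45467001 -0.2918288 ] -19.241241327464987 0.11663288287506435
bar [array([ 0.48295717, -0.29764191]), array([ 0.42537405, -0.27813243])] [ 0.45416561 -0.28788717] -18.716665274494787
side ring bar top ctr [378.75283646 187.43106536] lamp rim [317.73326506 243.86823063]
[-7.87331478e-04  9.73114602e-01  2.30319977e-01 -2.42906255e-04]
[[ 0.894  0.448 -0.001]
 [ 0.448 -0.894  0.001]
 [-0.    -0.002 -1.   ]]
```

Run:
```python
from h import *
o=get_obs();e=o["eef_pos"]
y=np.array([.448,-.894,0])
for n in("side","top"):print(n,"tips",proj(n,[e+[0,0,.013]-y*.0425,e+[0,0,.013],e+[0,0,.013]+y*.0425]).round(1).tolist())
t=cv2.imread("pics/top0.png");s=cv2.imread("pics/side0.png")
def mark(a,n,pts,x,y,sc):
    for u,v in proj(n,np.array(pts)): cv2.drawMarker(a,(int((u-x+.5)*sc),int((v-y+.5)*sc)),(255,0,255),0,8,1)
    return a
c=lambda p,r,z,k=24:[[p[0]+r*np.cos(t),p[1]+r*np.sin(t),z] for t in np.linspace(0,6.28,k,False)]
am=[.635,.280];L=[.503,.0296];R=[.454,-.2915]
a=np.zeros((600,800,3),np.uint8)
a[:200,:250]=mark(crop(s,185,295,50,40,5),"side",c(am,.028,.022)+c(am,.028,.006),185,295,5)
a[:300,260:660]=mark(crop(s,278,215,80,60,5),"side",c(L,.05,.06)+c(L,.082,0),278,215,5)
a[310:560,0:300]=mark(crop(s,350,175,60,50,5),"side",c(R,.052,.015)+[[R[0]+d*.03*.946,R[1]-d*.03*.324,.054] for d in(-1,0,1)],350,175,5)
a[310:610,310:560]=mark(crop(s,445,50,50,58,5),"side",[e+[0,0,.013]-y*.0425,e+[0,0,.013]+y*.0425,e],445,50,5)
a[310:560,570:770]=mark(crop(t,600,310,40,50,5),"top",[e+[0,0,.013]-y*.0425,e+[0,0,.013]+y*.0425,e],600,310,5)
cv2.imwrite("pics/c2.png",a)
```

```text
side tips [[467.1, 98.1], [462.5, 93.3], [458.1, 88.8]]
top tips [[600.6, 325.7], [621.6, 314.7], [642.6, 303.7]]
```

View pics/c2.png

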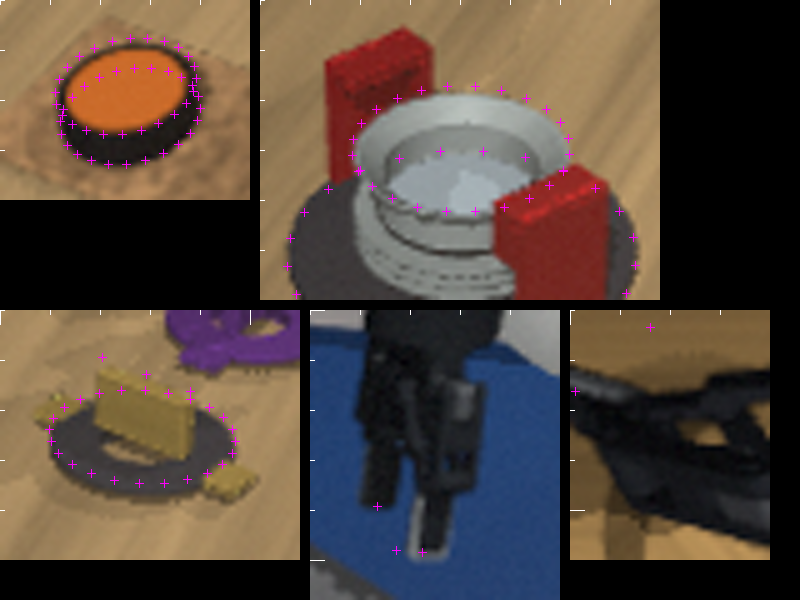

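The markers, which come from the top-view fit, sit 1–2.5 px above the side picture. The gripper markers agree in both views. That is good enough to start. I'm going to the amber filter.

```bash
python3 -m handwheel '[33.2,88.4,0,0,0,-26.6,1,33.2,88.4,0,0,0,-26.6,1,33.2,88.4,0,0,0,-26.6,1,33.2,88.4,0,0,0,-26.6,1,33.2,88.4,0,0,0,-26.6,1,33.2,88.4,0,0,0,-26.6,1,33.2,88.4,0,0,0,-26.6,1,33.2,88.4,0,0,0,-26.6,1]' 30
```

```text
t: 0.77
eef_pos: [0.4197, -0.2892, 0.2309]
tool_rot: [-0.001, 1.0, 0.0, -0.0]
contact_force: [0.7, 0.4, -0.1]
gripper_width: 1.002
```

```bash
python3 -m handwheel '[21.4,57,0,0,0,0,1,21.4,57,0,0,0,0,1,21.4,57,0,0,0,0,1,21.4,57,0,0,0,0,1,21.4,57,0,0,0,0,1,21.4,57,0,0,0,0,1,21.4,57,0,0,0,0,1,21.4,57,0,0,0,0,1]'
```

```text
t: 1.43
eef_pos: [0.5365, 0.0228, 0.2308]
tool_rot: [-0.001, 1.0, 0.0, -0.0]
contact_force: [0.8, 0.4, -0.2]
gripper_width: 0.996
```

```bash
python3 -m handwheel '[9.75,25.8,0,0,0,0,1,9.75,25.8,0,0,0,0,1,9.75,25.8,0,0,0,0,1,9.75,25.8,0,0,0,0,1,9.75,25.8,0,0,0,0,1,9.75,25.8,-1,0,0,0,1,9.75,25.8,-5,0,0,0,1,9.75,25.8,-9,0,0,0,1]'
python3 -m handwheel '[0,0,-4,0,0,0,1,0,0,-8,0,0,0,1,0,0,-8,0,0,0,1]'
python3 - <<'E'
from h import *
o=get_obs();e=o["eef_pos"];print(e)
s=read_camera("side");t=read_camera("top")
a=np.zeros((600,800,3),np.uint8)
a[:500,:400]=crop(s[...,::-1],170,240,80,100,5)
a[:500,400:]=crop(t[...,::-1],140,100,80,100,5)
y=np.array([0,1,0])
for n,x0,y0,X in(("side",170,240,0),("top",140,100,400)):
  for u,v in proj(n,[e+[0,0,.013]-y*.0425,e+[0,0,.013]+y*.0425]):cv2.drawMarker(a,(int((u-x0+.5)*5)+X,int((v-y0+.5)*5)),(255,0,255),0,8,1)
cv2.imwrite("pics/c3.png",a)
E
```

```text
t: 2.1
eef_pos: [0.6353, 0.2881, 0.15]
tool_rot: [-0.004, 1.0, 0.003, 0.003]
contact_force: [-0.5, 0.2, -0.2]
gripper_width: 1.0
t: 2.35
eef_pos: [0.6293, 0.2855, 0.0605]
tool_rot: [-0.001, 1.0, 0.004, -0.004]
contact_force: [-2.5, -2.4, -1.4]
gripper_width: 1.0
[0.62932204 0.28549961 0.06053891]
```

View pics/c3.png

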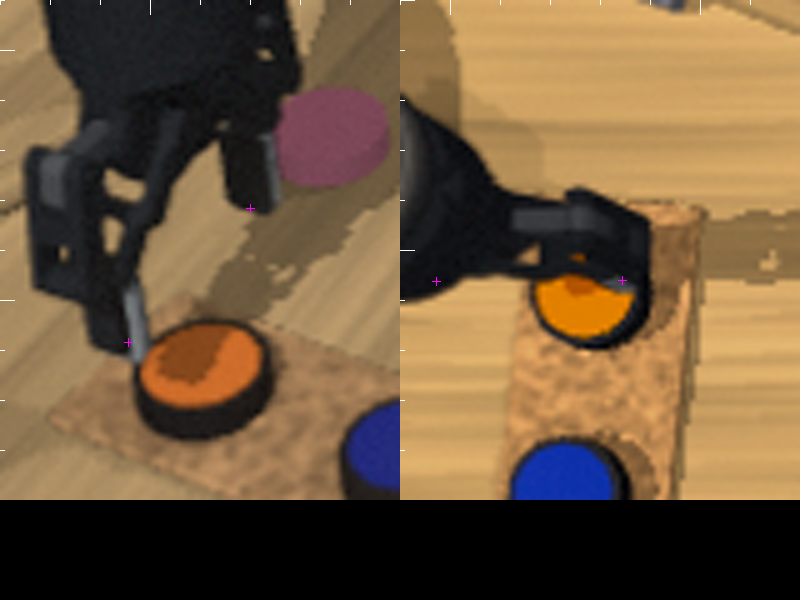

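The side view shows both tips and objects about 2 px low alike, so it is a camera bias and the top-view fit stands. The hand straddles the amber disc at side (210,312). Now settle, descend and grip.

```bash
python3 -m handwheel '[0.5,-0.4,0,0,0,0,1,0.5,-0.4,0,0,0,0,1,0.5,-0.4,0,0,0,0,1]'
```

```text
t: 2.7
eef_pos: [0.6417, 0.2829, 0.072]
tool_rot: [-0.004, 1.0, 0.002, 0.003]
contact_force: [-0.7, 0.3, -0.0]
gripper_width: 1.002
```

```bash
python3 -m handwheel '[-0.7,-0.3,-2,0,0,0,1,-0.7,-0.3,-4,0,0,0,1,-0.7,-0.3,-5,0,0,0,1,-0.7,-0.3,-5,0,0,0,1,-0.7,-0.3,-5,0,0,0,1]'
```

```text
t: 3.12
eef_pos: [0.635, 0.2801, 0.0227]
tool_rot: [-0.004, 1.0, 0.002, 0.003]
contact_force: [-0.1, 0.3, -0.2]
gripper_width: 1.003
```

```bash
python3 -m handwheel '[0,0,-1.6,0,0,0,1,0,0,-1.6,0,0,0,1,0,0,-1.6,0,0,0,0.5,0,0,-1.6,0,0,0,0.4,0,0,-1.6,0,0,0,0.4,0,0,-1.6,0,0,0,0.4,0,0,-1.6,0,0,0,0.4]' 30
python3 -m handwheel '[0,0,0,0,0,0,0.4,0,0,0,0,0,0,0.4,0,0,0,0,0,0,0.4,0,0,0,0,0,0,0.4]'
```

```text
t: 3.7
eef_pos: [0.6356, 0.2804, 0.0076]
tool_rot: [-0.005, 1.0, 0.002, 0.004]
contact_force: [-0.4, 0.5, 4.4]
gripper_width: 0.641
t: 4.03
eef_pos: [0.6356, 0.2804, 0.0076]
tool_rot: [-0.005, 1.0, 0.002, 0.004]
contact_force: [-0.9, -0.0, 2.1]
gripper_width: 0.64
```

```bash
python3 -m handwheel '[0,0,2,0,0,0,0.4,0,0,6,0,0,0,0.4,0,0,12,0,0,0,0.4,-4,-7,13,0,0,0,0.4,-13.2,-25.1,13,0,0,0,0.4,-13.2,-25.1,13,0,0,0,0.4,-13.2,-25.1,13,0,0,0,0.4,-13.2,-25.1,13,0,0,0,0.4]'
python3 - <<'E'
from h import *
o=get_obs();print((np.array([.503,.0296,.12])-o["eef_pos"])*100,o["gripper_width"])
E
```

```text
t: 4.7
eef_pos: [0.5381, 0.0969, 0.1329]
tool_rot: [-0.004, 1.0, 0.002, 0.004]
contact_force: [0.9, -1.3, -0.3]
gripper_width: 0.641
[-3.50557497 -6.72585314 -1.29289451] 0.6409805082762811
```

```bash
python3 -m handwheel '[-3.5,-6.7,-1.3,0,0,0,0.4,-3.5,-6.7,-1.3,0,0,0,0.4,-3.5,-6.7,-1.3,0,0,0,0.4,-3.5,-6.7,-1.3,0,0,0,0.4,-3.5,-6.7,-1.3,0,0,0,0.4]'
python3 - <<'E'
from h import *
e=get_obs()["eef_pos"];L=[.503,.0296]
s=read_camera("side");t=read_camera("top")
a=np.zeros((600,800,3),np.uint8)
a[:500,:400]=crop(s[...,::-1],278,190,80,100,5)
a[:500,400:]=crop(t[...,::-1],240,160,80,100,5)
c=lambda p,r,z,k=24:[[p[0]+r*np.cos(t),p[1]+r*np.sin(t),z] for t in np.linspace(0,6.28,k,False)]
b=e[2]-.0076+.006
for n,x0,y0,X in(("side",278,190,0),("top",240,160,400)):
  for u,v in proj(n,c(e,.028,b)+c(e,.028,b+.016)):cv2.drawMarker(a,(int((u-x0+.5)*5)+X,int((v-y0+.5)*5)),(255,0,255),0,6,1)
cv2.imwrite("pics/c4.png",a);print(e)
E
```

```text
t: 5.12
eef_pos: [0.5035, 0.0303, 0.1202]
tool_rot: [-0.005, 1.0, 0.002, 0.004]
contact_force: [0.3, 0.4, -0.9]
gripper_width: 0.641
[0.50350031 0.0302747  0.12016333]
```

View pics/c4.png

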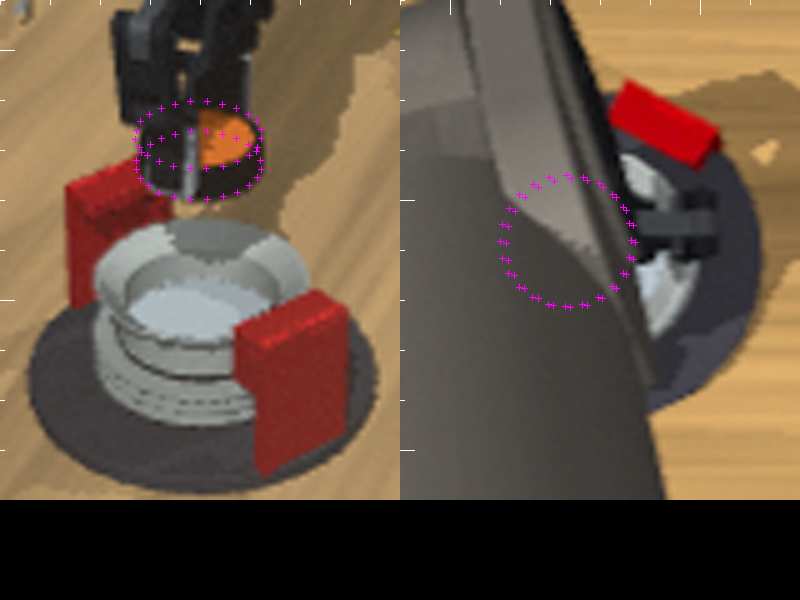

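Run:
```python
from h import *
print("lamp from side",atz("side",np.array([317.8,246.2]),.06))
for z in(.12,.13,.14,.15,.16,.18):print(z,proj("top",[.5035,.0303-.043,z]),proj("top",[.5035,.0303-.05,z]))
print("rim pred side",proj("side",[[.503,.0296,.06],[.503+.05*.3285/.86,.0296-.05*.796/.86,.06],[.503-.05*.3285/.86,.0296+.05*.796/.86,.06]]))
print("base bottom",[proj("side",[.503-.082*.3285/.86,.0296+.082*.796/.86,z]) for z in(0,.01,.02)])
print("bar from side", atz("side",np.array([378.9,191.]),.054),"amber",atz("side",np.array([185+125/5-.4,295+88/5-.4]),.022))
```

```text
lamp from side [0.49933706 0.03799385]
0.12 [293.41537342 207.88543663] [296.64103137 207.85974345]
0.13 [293.0830711  207.60326494] [296.3490246  207.57727106]
0.14 [292.74236645 207.313961  ] [296.04963547 207.28765953]
0.15 [292.39293664 207.01725085] [295.74258037 206.99063471]
0.16 [292.03444205 206.71284635] [295.42756099 206.6859082 ]
0.18 [291.2888097  206.07972489] [294.77235665 206.05211973]
rim pred side [[317.73071302 243.8759672 ]
 [317.7908175  231.7034304 ]
 [317.66588123 256.98346532]]
base bottom [array([317.74952897, 287.61317663]), array([317.728709  , 284.07610229]), array([317.70769505, 280.50791508])]
bar from side [ 0.44766659 -0.27220673] amber [0.63426223 0.28171493]
```

Run:
```python
from h import *
L=np.array([.503,.0296])
from scipy.spatial.transform import Rotation as Ro
def pr(n,x0,y0,yaw,L,zz=.078):
  R=Ro.from_euler('z',yaw,degrees=True).as_matrix()
  for s in(1,-1):
    P=np.array([[s*r,w,zz] for r,w in((.057,-.024),(.057,.024),(.079,.024),(.079,-.024))])@R.T+[*L,0]
    print(n,s,((proj(n,P)+.5-[x0,y0])*5).round(0).tolist())
pr("side",278,190,-28,L);pr("top",240,170,-28,L)
c=L
for z in(0,.005,.01):
  P=np.array([[L[0]+.082*np.cos(a),L[1]+.082*np.sin(a),z] for a in np.linspace(0,6.28,200)])
  for n,x0,y0 in(("side",278,190),("top",240,170)):
    q=(proj(n,P)+.5-[x0,y0])*5;print(z,n,q.min(0).round(),q.max(0).round())
```

```text
side 1 [[164.0, 169.0], [83.0, 205.0], [55.0, 185.0], [135.0, 150.0]]
side -1 [[324.0, 276.0], [242.0, 316.0], [275.0, 340.0], [357.0, 298.0]]
top 1 [[288.0, 113.0], [196.0, 65.0], [218.0, 23.0], [311.0, 71.0]]
top -1 [[171.0, 335.0], [77.0, 286.0], [54.0, 329.0], [148.0, 379.0]]
0 side [ 27. 276.] [376. 490.]
0 top [37. 45.] [366. 374.]
0.005 side [ 27. 267.] [377. 482.]
0.005 top [35. 44.] [366. 374.]
0.01 side [ 26. 259.] [377. 473.]
0.01 top [33. 42.] [366. 375.]
```

The side view shows the disc held level above the mouth at (318,219). The lamp's rim is about 2 px (4–8 mm) nearer the side camera than the top fit says. I'll take (0.501, 0.034) as the lamp axis, which the bore play allows.

```bash
python3 -m handwheel '[-0.25,0.4,-2,0,0,0,0.4,-0.25,0.4,-4,0,0,0,0.4,-0.25,0.4,-6,0,0,0,0.4,-0.25,0.4,-6.4,0,0,0,0.4,-0.25,0.4,-6.4,0,0,0,0.4,-0.25,0.4,-6.4,0,0,0,0.4]'
python3 - <<'E'
from h import *
print(get_obs()["eef_pos"])
s=read_camera("side")
cv2.imwrite("pics/c5.png",crop(s[...,::-1],278,190,80,100,5))
E
```

```text
t: 5.72
eef_pos: [0.502, 0.0363, 0.0567]
tool_rot: [-0.005, 1.0, 0.004, 0.005]
contact_force: [0.6, 0.2, -0.5]
gripper_width: 0.64
[0.50203283 0.03634626 0.05665562]
```

View pics/c5.png

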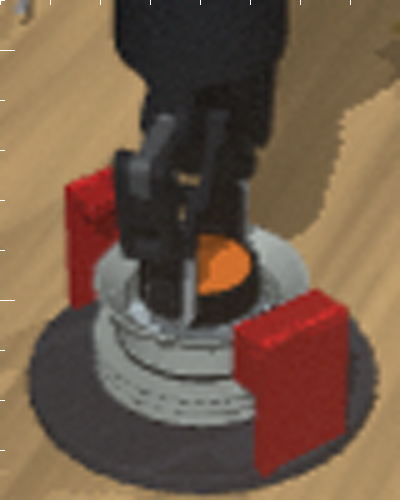

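The disc sits centred in the rim (side ≈ (318,246)) with no contact force. Release.

```bash
python3 -m handwheel '[0,0,0,0,0,0,0.72,0,0,0,0,0,0,0.78,0,0,0,0,0,0,0.78,0,0,0,0,0,0,0.78,0,0,3,0,0,0,0.78,0,0,7,0,0,0,0.8,0,0,12,0,0,0,1,0,0,16,0,0,0,1]'
```

```text
t: 6.43
eef_pos: [0.5017, 0.0361, 0.2122]
tool_rot: [-0.005, 1.0, 0.004, 0.005]
contact_force: [1.6, 1.2, -0.5]
gripper_width: 0.996
```

```bash
python3 -m handwheel '[-4.8,-32.3,0,0,0,-19,1,-4.8,-32.3,0,0,0,-19,1,-4.8,-32.3,0,0,0,-19,1,-4.8,-32.3,0,0,0,-19,1,-4.8,-32.3,0,0,0,-19,1,-4.8,-32.3,0,0,0,-19,1,-4.8,-32.3,0,0,0,-19,1,-4.8,-32.3,0,0,0,-19,1]'
python3 -m handwheel '[0,0,-3,0,0,0,1,0,0,-6,0,0,0,1,0,0,-6,0,0,0,1,0,0,-6,0,0,0,1]'
python3 - <<'E'
from h import *
o=get_obs();e=o["eef_pos"];print(e,o["q"],(np.array([.4535,-.287,.09])-e)*100)
s=read_camera("side");t=read_camera("top")
a=np.zeros((600,800,3),np.uint8)
a[:,:350]=crop(s[...,::-1],345,125,70,120,5)
a[:400,350:750]=crop(t[...,::-1],240,170,80,80,5)
cv2.imwrite("pics/c6.png",a)
E
```

```text
t: 7.1
eef_pos: [0.4525, -0.29, 0.2126]
tool_rot: [-0.004, 0.987, -0.162, 0.006]
contact_force: [0.0, -0.1, -0.2]
gripper_width: 1.0
t: 7.43
eef_pos: [0.4514, -0.2893, 0.1519]
tool_rot: [-0.005, 0.987, -0.162, 0.004]
contact_force: [-0.3, 0.4, -0.2]
gripper_width: 1.0
[ 0.45139857 -0.28928596  0.15187178] [ 0.50596775  0.34427469 -0.05555772  1.96433347  0.0104338   0.82827767
 -1.45031022] [ 0.21014293  0.22859555 -6.18717768]
```

View pics/c6.png

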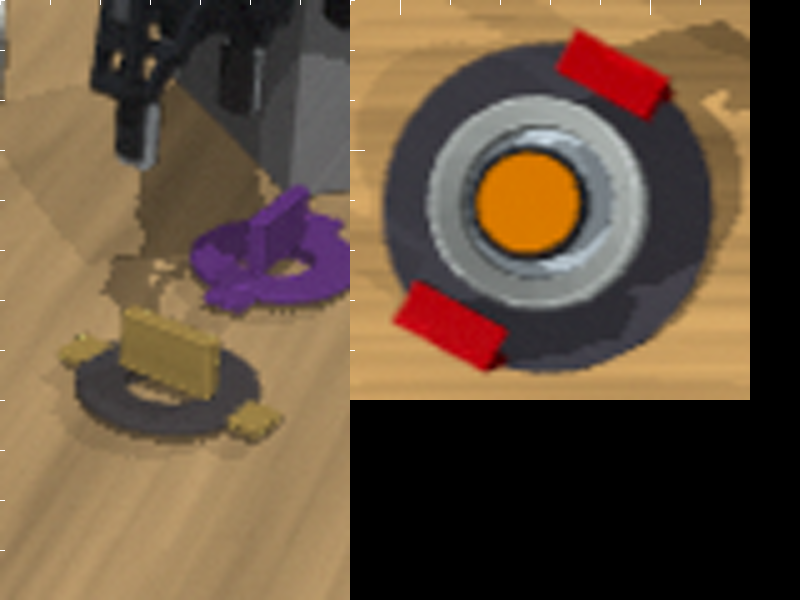

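The top view shows the filter flat in the lamp at about (276,210), resting on the lens inside the bore. The side view shows the hand above the ring's bar at (379,196). Descend.

```bash
python3 -m handwheel '[0.2,0.1,-4,0,0,0,1,0.2,0.1,-7,0,0,0,1,0.2,0.1,-9,0,0,0,1,0.2,0.1,-11,0,0,0,1,0.2,0.1,-13,0,0,0,1,0.2,0.1,-13,0,0,0,1,0.2,0.1,-13,0,0,0,1]'
```

```text
t: 8.12
eef_pos: [0.4563, -0.2887, 0.0251]
tool_rot: [-0.004, 0.987, -0.162, 0.007]
contact_force: [-0.1, -0.6, 0.7]
gripper_width: 0.998
```

```bash
python3 -m handwheel '[-0.2,0,-0.4,0,0,0,1,-0.2,0,-0.4,0,0,0,0.4,-0.2,0,-0.4,0,0,0,0.1,-0.2,0,-0.4,0,0,0,0,-0.2,0,-0.4,0,0,0,0,-0.2,0,-0.4,0,0,0,0,-0.2,0,-0.4,0,0,0,0,-0.2,0,-0.4,0,0,0,0]' 60
python3 -m handwheel '[0,0,0,0,0,0,0,0,0,0,0,0,0,0,0,0,0,0,0,0,0,0,0,0,0,0,0,0]'
```

```text
t: 8.78
eef_pos: [0.4545, -0.289, 0.0216]
tool_rot: [-0.004, 0.987, -0.162, 0.007]
contact_force: [-0.9, 0.4, 5.0]
gripper_width: 0.13
t: 9.12
eef_pos: [0.4545, -0.289, 0.0216]
tool_rot: [-0.004, 0.987, -0.162, 0.007]
contact_force: [-1.2, 0.1, 2.3]
gripper_width: 0.133
```

```bash
python3 -m handwheel '[0,0,3,0,0,0,0,0,0,7,0,0,0,0,0,0,11,0,0,0,0,1,5,13,0,0,10,0,4.8,32.1,13,0,0,50,0,4.8,32.1,13,0,0,50,0,4.8,32.1,13,0,0,50,0,4.8,32.1,13,0,0,50,0]'
python3 - <<'E'
from h import *
from scipy.spatial.transform import Rotation as Ro
o=get_obs();e=o["eef_pos"];q=o["tool_rot"];M=Ro.from_quat(q[[1,2,3,0]]).as_matrix()
print(e,o["gripper_width"],"ringyaw",np.degrees(np.arctan2(M[1,0],M[0,0])),(np.array([.5025,.032,.14])-e)*100)
E
```

```text
t: 9.78
eef_pos: [0.4851, -0.0842, 0.1495]
tool_rot: [-0.006, 0.988, 0.152, 0.006]
contact_force: [1.2, -0.4, -2.2]
gripper_width: 0.128
[ 0.48514584 -0.08417245  0.14951666] 0.12772756002507232 ringyaw 17.534909083133567 [ 1.73541643 11.61724511 -0.95166648]
```

```bash
python3 -m handwheel '[1.7,11.6,-1,0,0,14.5,0,1.7,11.6,-1,0,0,14.5,0,1.7,11.6,-1,0,0,14.5,0,1.7,11.6,-1,0,0,14.5,0,1.7,11.6,-1,0,0,14.5,0,1.7,11.6,-1,0,0,14.5,0]'
python3 - <<'E'
from h import *
from scipy.spatial.transform import Rotation as Ro
o=get_obs();e=o["eef_pos"];q=o["tool_rot"];M=Ro.from_quat(q[[1,2,3,0]]).as_matrix()
yw=np.arctan2(M[1,0],M[0,0]);print(e,M.round(3).tolist(),"ringyaw",np.degrees(yw))
s=read_camera("side");t=read_camera("top")
a=np.zeros((600,800,3),np.uint8)
a[:500,:400]=crop(s[...,::-1],278,190,80,100,5)
a[:500,400:]=crop(t[...,::-1],240,160,80,100,5)
z=e[2]+.0144
pts=[[e[0]+.052*np.cos(k),e[1]+.052*np.sin(k),z-.021] for k in np.linspace(0,6.28,24,False)]
for sg in(1,-1):
  for r,w in((.068,.013),(.068,-.013)):pts.append([e[0]+sg*(r*np.cos(yw)-w*np.sin(yw)),e[1]+sg*(r*np.sin(yw)+w*np.cos(yw)),z-.021])
for n,x0,y0,X in(("side",278,190,0),("top",240,160,400)):
  for u,v in proj(n,pts):cv2.drawMarker(a,(int((u-x0+.5)*5)+X,int((v-y0+.5)*5)),(255,0,255),0,6,1)
cv2.imwrite("pics/c7.png",a)
E
```

```text
t: 10.28
eef_pos: [0.5016, 0.0313, 0.139]
tool_rot: [-0.006, 0.961, 0.276, 0.004]
contact_force: [0.3, -0.8, -2.0]
gripper_width: 0.129
[0.50159339 0.03126512 0.13899409] [[0.848, 0.53, 0.004], [0.53, -0.848, 0.014], [0.011, -0.009, -1.0]] ringyaw 32.02739598656139
```

View pics/c7.png

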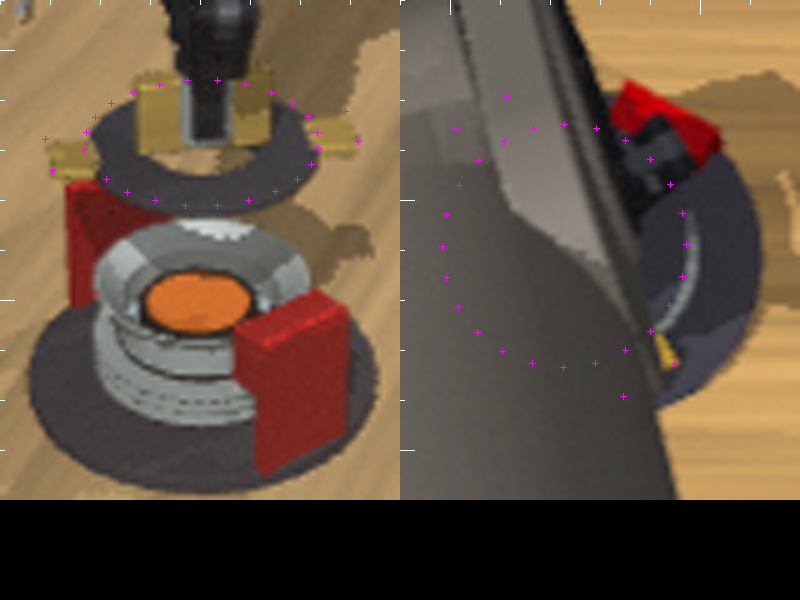

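Ring held level at yaw 32°, about 3 mm right of the lamp's axis in the side view (ring column ≈ 319.4 vs rim 318). Shift it and lower.

```bash
python3 -m handwheel '[0.3,0.15,-2,0,0,0,0,0.3,0.15,-4,0,0,0,0,0.3,0.15,-5,0,0,0,0,0.3,0.15,-5.6,0,0,0,0,0.3,0.15,-6,0,0,0,0,0.3,0.15,-6,0,0,0,0,0.3,0.15,-6,0,0,0,0]'
```

```text
t: 10.97
eef_pos: [0.5052, 0.0314, 0.0797]
tool_rot: [-0.006, 0.962, 0.274, 0.005]
contact_force: [-0.5, 0.0, -1.0]
gripper_width: 0.127
```

```bash
python3 -m handwheel '[0,0,-0.3,0,0,0,0,0,0,-0.6,0,0,0,0,0,0,-0.8,0,0,0,0,0,0,-0.8,0,0,0,0]'
```

```text
t: 11.3
eef_pos: [0.5056, 0.0315, 0.0725]
tool_rot: [-0.006, 0.962, 0.275, 0.005]
contact_force: [-2.1, -0.5, 6.1]
gripper_width: 0.126
```

The ring seats at the predicted height (TCP z 72.5 mm, 6 N). Now turn it clockwise.

```bash
python3 -m handwheel '[0,0,0.1,0,0,-5,0,0,0,0.1,0,0,-10,0,0,0,0.1,0,0,-15,0,0,0,0.1,0,0,-20,0,0,0,0.1,0,0,-25,0,0,0,0.1,0,0,-30,0,0,0,0.1,0,0,-30,0]'
python3 - <<'E'
from h import *
o=get_obs();q=o["tool_rot"];print("yaw",np.degrees(2*np.arctan2(q[2],q[1])),o["torque"],o["contact_force"])
E
```

```text
t: 11.88
eef_pos: [0.5056, 0.0318, 0.0736]
tool_rot: [-0.004, 1.0, 0.015, 0.006]
contact_force: [0.1, 0.8, -1.9]
gripper_width: 0.129
yaw 1.7284177511611878 [-0.03026156  0.0285749  -0.03687429] [ 0.0901873   0.83212796 -1.87577391]
```

```bash
python3 -m handwheel '[0,0,0,0,0,-5,0,0,0,0,0,0,-10,0,0,0,0,0,0,-15,0,0,0,0,0,0,-20,0,0,0,0,0,0,-24,0,0,0,0,0,0,-28,0,0,0,0,0,0,-29.5,0,0,0,0,0,0,-29.5,0]'
python3 - <<'E'
from h import *
o=get_obs();e=o["eef_pos"];q=o["tool_rot"];yw=2*np.arctan2(q[2],q[1]);print("yaw",np.degrees(yw),o["torque"],o["contact_force"])
s=read_camera("side");t=read_camera("top")
a=np.zeros((600,800,3),np.uint8)
a[:500,:400]=crop(s[...,::-1],278,190,80,100,5)
a[:500,400:]=crop(t[...,::-1],240,160,80,100,5)
cv2.imwrite("pics/c8.png",a)
E
```

```text
t: 12.55
eef_pos: [0.5056, 0.0319, 0.0736]
tool_rot: [-0.002, 0.971, -0.239, 0.007]
contact_force: [0.9, -0.0, -2.5]
gripper_width: 0.126
yaw -27.64976899634153 [ 0.03872273  0.01530613 -0.05150573] [ 0.87118838 -0.04531635 -2.49686333]
```

View pics/c8.png

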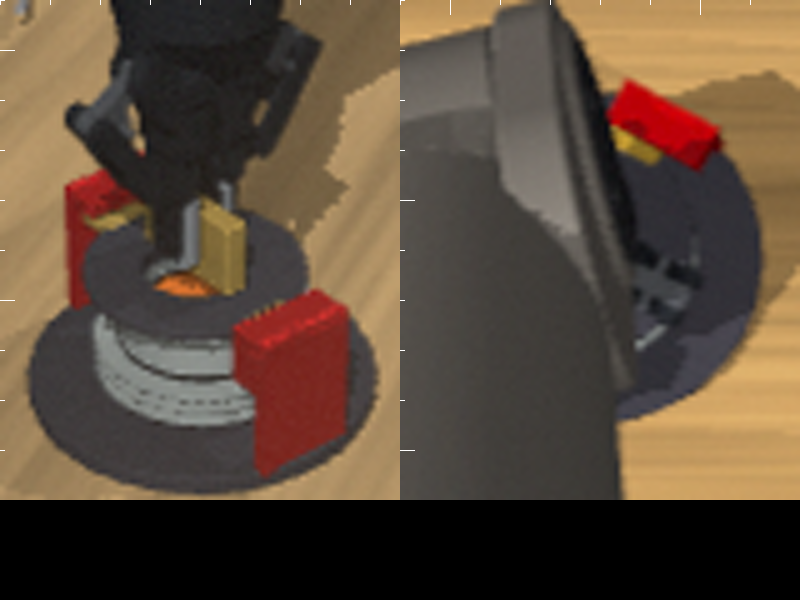

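Both lugs lie under the hooks in the pictures. I'll feel for the stop, which should be about 5° further, to confirm the angle.

```bash
cat > st.py <<'E'
from h import *
o=get_obs();q=o["tool_rot"];print("yaw",np.degrees(2*np.arctan2(q[2],q[1])),"Mz",o["torque"][2])
E
python3 -m handwheel '[0,0,0,0,0,-2,0,0,0,0,0,0,-3,0,0,0,0,0,0,-3,0]'; python3 st.py
python3 -m handwheel '[0,0,0,0,0,-1.5,0,0,0,0,0,0,-3,0,0,0,0,0,0,-3,0]'; python3 st.py
```

```text
t: 12.9
eef_pos: [0.5056, 0.0318, 0.0735]
tool_rot: [-0.002, 0.965, -0.264, 0.007]
contact_force: [0.8, 0.1, -2.4]
gripper_width: 0.129
yaw -30.562002442844797 Mz -0.02709638807569472
t: 13.15
eef_pos: [0.5055, 0.0317, 0.0735]
tool_rot: [-0.002, 0.957, -0.289, 0.007]
contact_force: [-0.1, -0.0, -2.2]
gripper_width: 0.13
yaw -33.655956368363356 Mz -0.00905040859852925
```

```bash
python3 -m handwheel '[0,0,0,0,0,-1,0,0,0,0,0,0,-2,0,0,0,0,0,0,-2,0]'; python3 st.py
python3 -m handwheel '[0,0,0,0,0,-1,0,0,0,0,0,0,-2,0,0,0,0,0,0,-2,0]'; python3 st.py
```

```text
t: 13.4
eef_pos: [0.5044, 0.0306, 0.0733]
tool_rot: [-0.001, 0.952, -0.307, 0.006]
contact_force: [-2.7, -4.5, 0.6]
gripper_width: 0.127
yaw -35.722538444734084 Mz 0.3874265358642879
t: 13.65
eef_pos: [0.5043, 0.0305, 0.0733]
tool_rot: [-0.0, 0.946, -0.323, 0.006]
contact_force: [-1.6, -3.7, 1.0]
gripper_width: 0.131
yaw -37.653087134162305 Mz 1.3348240329732857
```

The stop is felt near −35.5°, so locked is about −30°. Back off 6.5°, set down, let go and lift straight up.

```bash
python3 -m handwheel '[0,0,0,0,0,3.5,0,0.1,0.1,-0.05,0,0,7,0,0.1,0.1,-0.1,0,0,7,0,0.1,0.1,-0.1,0,0,7,0,0.1,0.1,-0.1,0,0,7,0]';python3 st.py
python3 -m handwheel '[0,0,0,0,0,0,0.3,0,0,0,0,0,0,0.5,0,0,0,0,0,0,0.5,0,0,0,0,0,0,0.5,0,0,2,0,0,0,0.5,0,0,5,0,0,0,0.5,0,0,9,0,0,0,0.5,0,0,13,0,0,0,0.5]'
python3 -m handwheel '[0,-30,4,0,0,0,0.5,0,-30,4,0,0,0,0.5,0,-30,4,0,0,0,0.5,0,-30,4,0,0,0,0.5,0,-30,4,0,0,0,0.5,0,-30,4,0,0,0,0.5,0,-30,4,0,0,0,0.5]'
python3 - <<'E'
from h import *
s=read_camera("side");t=read_camera("top")
a=np.zeros((600,800,3),np.uint8)
a[:500,:400]=crop(s[...,::-1],278,190,80,100,5)
a[:500,400:]=crop(t[...,::-1],240,160,80,100,5)
cv2.imwrite("pics/c9.png",a)
E
```

```text
t: 14.07
eef_pos: [0.5059, 0.0322, 0.0726]
tool_rot: [-0.001, 0.964, -0.265, 0.007]
contact_force: [-0.5, 0.4, 1.8]
gripper_width: 0.128
yaw -30.775770340296614 Mz -0.007628098610326716
t: 14.73
eef_pos: [0.505, 0.032, 0.2035]
tool_rot: [-0.001, 0.964, -0.266, 0.006]
contact_force: [1.2, 0.1, -0.5]
gripper_width: 0.502
t: 15.32
eef_pos: [0.5045, -0.2588, 0.2424]
tool_rot: [-0.001, 0.964, -0.266, 0.006]
contact_force: [0.9, 1.0, -0.2]
gripper_width: 0.501
```

View pics/c9.png

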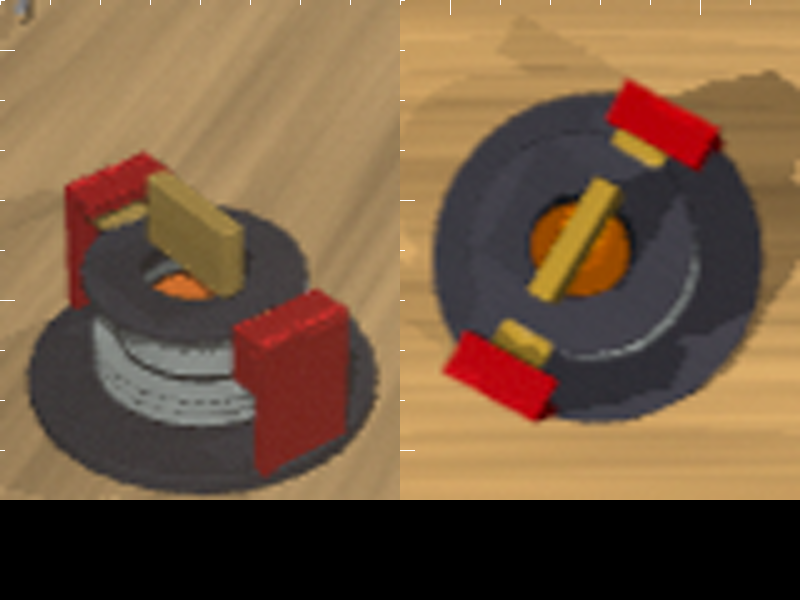

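The top view shows both lugs under the hooks at about (288,190) and (265,228). The bar runs along the hook line and the amber filter is below it. The hand is clear, so I'll hand in.

```bash
python3 -m handwheel '[0,0,0,0,0,0,0.5,0,0,0,0,0,0,0.5,0,0,0,0,0,0,0.5]'; python3 -c "
from station import *
print(hand_in())"
```

```text
t: 15.67
eef_pos: [0.5034, -0.2644, 0.2428]
tool_rot: [0.001, 0.963, -0.271, 0.007]
contact_force: [0.4, 0.5, 0.9]
gripper_width: 0.498
the job is handed in; nothing more can be done
None
```

The job is done and handed in at 15.7 s. The amber filter lies flat in the lamp, and the retaining ring sits on top with both lugs under the red hooks.

- **Filter:** I released it just above the mouth. The picture afterwards showed it flat on the lens, about 4 mm off centre but inside the bore.
- **Ring:** It went on 60° counter-clockwise of the hooks and seated at the expected height with 6 N of contact. I turned it clockwise until I felt the stop, at about −35.5°, then backed off to −30.8° and let go. My image estimate of the locked angle was −28°, and the stop implies about −30°.
- **Final check:** The last pictures, with the hand clear, show both lugs under the hooks and the filter beneath the ring. The ring sits a few millimetres off centre, within its side play.
- **Disagreement:** The two cameras disagreed by several millimetres on where the lamp was (about 9 mm) and on the ring's bar (about 20 mm). I used a compromise for the lamp and stayed near the top camera for the ring. The parts' play covered it, and the forces I read at the end of each move never exceeded about 6 N.

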